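# Find the right clamp head with a feeler blade

## Task

Of the four clamp heads on the stand only one grips correctly; the others are too slack or too tight, and only feel can tell them apart. Take the feeler blade by its orange grip out of the white foam, slide it gently into the slots (never force it where it binds, and never let it go on down to the bottom), and leave it standing, released, in the head that grips it with a light drag, pushed in to where the yellow begins. Leave the other parts on the table alone.

Things in the scene. Friction and masses are not known exactly. Their poses are not given: they have to be found in the camera images.
- blade: the feeler blade, 100 mm tall, about 90 g, standing upright in the white foam. Origin at the centre of its bottom end; z up, x through its thickness, y along its width. z 0 to 60 mm is the leaf, z 60 to 100 mm the orange grip, 14 mm thick (x), 30 mm wide (y): take it across the 14 mm, from above
- leaf: the leaf of the blade (same origin and axes): steel, 5 mm thick (x), 24 mm wide (y), 60 mm long, its lowest 2 mm stepped in to 3 by 22 mm; the lower 30 mm bare, the upper 30 mm yellow. The jaws' squeeze and rub on it add up to about twice the push; more than 45 N in all (some 20 N of push) counts as forcing
- tip (a point): centre of the leaf's bottom end (the origin of the blade)
- grip (a point): centre of the orange grip, 82 mm above the tip
- rest: white foam block, fixed, 100 (x) by 120 (y) by 55 mm high, origin at the centre of its underside. The blade stands in a slot 9 (x) by 28 mm (y), 50 mm deep, centred at y = +20 mm; four small steel pins stand 16 mm high along y = -48 mm
- stand: fixed lavender plate 110 (x) by 270 (y) by 15 mm, origin at the centre of its underside, with four steel clamp heads in a row at y = +90, +30, -30, -90 mm, each 60 (x) by 44 mm (y), tops 65 mm above the table, each with a slot open upward, 50 mm deep, 28 mm long (y). They look alike but their springs differ: in mixed order one slack, one correct, two too tight
- slot1 (a point): centre of the mouth of the first (stand y +90 mm) slot, level with the head's top; x across the slot (leaf thickness), y along it, z up. In each slot two dark sprung jaws lean in from +x and -x, faces 9 mm apart 3 mm down, sloping to 1 mm apart at 23 mm depth, upright to 35 mm. The leaf starts to spread them at about 15 mm tip depth and has spread each by 2 mm at 25 mm
- slot2 (a point): centre of the mouth of the second (stand y +30 mm) slot, level with the head's top; x across the slot (leaf thickness), y along it, z up. Feel: in the slack head the push stays under 1.5 N and the blade falls through if let go; in the correct one it rises to about 5 to 11 N by 25 mm depth, then a drag of some 5 to 9 N stays and holds the blade
- slot3 (a point): centre of the mouth of the third (stand y -30 mm) slot, level with the head's top; x across the slot (leaf thickness), y along it, z up. Feel: in the too tight head the push climbs by 2 to 4 N per mm from about 16 mm depth and passes 13 N before 25 mm depth, far short of the yellow
- slot4 (a point): centre of the mouth of the last (stand y -90 mm) slot, level with the head's top; x across the slot (leaf thickness), y along it, z up. The four slots are alike
- bellows1: bystander: ribbed steel bellows, 36 mm across, about 80 mm tall, standing; origin under its centre
- bellows2: bystander: a second such bellows
- stem: bystander: steel valve stem, foot 40 mm across, 90 mm tall, standing; origin under its centre
- flange: bystander: dark flat steel ring, 100 mm across, 8 mm thick, lying; origin under its centre
- collar: bystander: steel collar, 40 mm across, 25 mm tall; origin under its centre
- driver: bystander: red-handled screwdriver lying at the right side of the table
Not all that is in view belongs to the job. There is more than one size of the blade; the job needs the larger.

How it is judged (in metres and radians):
On the way, in this order (a step that is already met when the one before it is completed fails the run):
1. the blade is drawn up clear of the foam rest (height (world z) of tip above 0.06 m), for 0.1 s.
2. the leaf is slid into one of the slots, at least 20 mm deep (((z of tip in the frame of slot1 below -0.02 m and horizontal distance between tip and slot1 below 0.008 m) or (z of tip in the frame of slot2 below -0.02 m and horizontal distance between tip and slot2 below 0.008 m) or (z of tip in the frame of slot3 below -0.02 m and horizontal distance between tip and slot3 below 0.008 m) or (z of tip in the frame of slot4 below -0.02 m and horizontal distance between tip and slot4 below 0.008 m))), for 0.1 s.
At the end, for the whole second after the job is handed in: The blade stands released and still, upright within 7 degrees, held by a head with its tip 26 to 36 mm below the head's top (yellow begins at 30 mm), tip within 8 mm of the slot's centre sideways. The slack head cannot hold it there, and the tight ones cannot be entered so deep without forcing (((z of tip in the frame of slot1 between -0.036 and -0.026 m and horizontal distance between tip and slot1 below 0.008 m) or (z of tip in the frame of slot2 between -0.036 and -0.026 m and horizontal distance between tip and slot2 below 0.008 m) or (z of tip in the frame of slot3 between -0.036 and -0.026 m and horizontal distance between tip and slot3 below 0.008 m) or (z of tip in the frame of slot4 between -0.036 and -0.026 m and horizontal distance between tip and slot4 below 0.008 m)) and angle between blade's own z axis and vertical below 0.12 rad and linear speed of blade below 0.01 m/s); the robot touches nothing.
It fails at once if the leaf is forced in a head: the contact forces on it add up to more than 45 N (contact force between leaf and anything else above 45 N and (horizontal distance between tip and slot1 below 0.03 m or horizontal distance between tip and slot2 below 0.03 m or horizontal distance between tip and slot3 below 0.03 m or horizontal distance between tip and slot4 below 0.03 m)).
It fails at once if the blade goes on down to the bottom of a slot (tip more than 42 mm deep) ((z of tip in the frame of slot1 below -0.042 m and horizontal distance between tip and slot1 below 0.01 m) or (z of tip in the frame of slot2 below -0.042 m and horizontal distance between tip and slot2 below 0.01 m) or (z of tip in the frame of slot3 below -0.042 m and horizontal distance between tip and slot3 below 0.01 m) or (z of tip in the frame of slot4 below -0.042 m and horizontal distance between tip and slot4 below 0.01 m)).
It fails at once if another part on the table is moved by more than 15 mm (distance of any of bellows1, bellows2, stem, flange, collar, driver from where it was at the start of the episode above 0.015 m).
It also fails if it takes over 69 s, if anything falls off the work surface, if the arm or the gripper's body presses on something with over 40 N, if the wrist force passes 120 N, or if a joint passes its speed limit or range.

## Robot

A 7-joint arm with a two-finger parallel gripper is mounted at the origin on the work surface. World frame = base frame: x ahead of the robot, y to its left, z up, the work surface at z = 0. Lengths are in mm, angles in rad, forces in N, time in s.
With the tool pointing down it reaches from about 400 to 875 mm from the base axis. Payload 4.4 kg.
Tool frame: the origin (TCP) lies midway between the tips of the shut fingers; the grasp point (between the pads) lies ctrl.grip_depth behind it (ctrl.grip_depth is the distance from the TCP to the grasp point, in mm); z points along the fingers, y is the line along which they close (so a half turn about z gives the same grasp; the last joint's range is limited). The gripper opens to 85 mm and grips with 20 to 120 N. Pads are 22 mm wide; open, the fingers measure 114 mm over their backs; the gripper's body (76 mm by 85 mm) begins 54 mm behind the grasp point. The pads swing forward as they close: fully open they stand 13 mm farther back than shut.
Start: joints at [-1.288, 0.628, 0.038, 1.517, -0.027, 0.996, -0.02], TCP at [222.128, 610.882, 231.313] pointing down, gripper open.
Joint ranges: [-3.06, 3.06], [-0.37, 2.12], [-1.25, 1.32], [0.18, 2.47], [-1.1, 4.24], [0.23, 1.98], [-2.94, 2.94]. Speed limits (rad/s): [2.57, 2.57, 3.14, 3.14, 3.14, 3.14, 3.14].

## Interface

Orientations are given as [roll, pitch, yaw] about the fixed x, y, z axes, in that order (R = Rz(yaw) Ry(pitch) Rx(roll)).
In Python, from cell import ctrl gives the robot as it stands.
- The arm moves only by the tool carry_out, never from a script. Its argument "deltas" is one flat list of numbers, 7 for each row, row after row: the turn, a rotation vector about the tool's x, y, z in degrees, then the shift along the tool's x, y, z in m, then the closure, from -1 (fully open) to 1 (shut). In form: [wx, wy, wz, dx, dy, dz, claw, wx, wy, wz, dx, dy, dz, claw, ...]. A call has 1 to 12 rows; each row shifts and turns the commanded pose from where the row before left it, along the tool's axes as they then stand; what a row does not reach is not made up. A row lasts 1/8 s, in which the tool goes at most 62.5 mm and 10.7 degrees, less where a joint would pass 70% of its speed; a pose out of reach is approached as far as the arm can. A call with a gripper value outside its range is refused whole. The fingers move at their own pace and stop on an object; the grip force is fixed at half the most. Time passes only in rows, so rows that do not move let the fingers close. It gives the time, the measured TCP pose, the force, the opening and the grip force at its end, in the units of the state.
- ctrl.read_state(): the state, without advancing time (a new reading comes with each control period).
- ctrl.get_image(name): name is "scene" or "top" or "wrist"; returns the picture (480x640x3 uint8, red, green, blue); there is no depth.
- ctrl.calibration(name): a dict with "mtx" (3x3 intrinsics, pixels), "R" (3x3) and "t" (3): a world point X has camera coordinates R X + t. Camera axes: x right, y down, z forward; pixel columns grow to the right and rows downward; lengths in mm; the calibration is good to about 2 mm. A picture is of the moment at which its call begins: read the wrist's pose just before it. calibration takes no time and is no camera call; for the wrist camera it gives the pose at the moment of the call.
- ctrl.finish_job(): hands the job in; it is judged then, once.
The state is a dict: "clock": time; "qpos": joint angles; "qd": joint speeds; "tau": joint torques, N m; "eef_pos": TCP position; "tool_rot": TCP orientation; "force": force on the tool from outside, world axes, zero at the start; "torque": the same for the moment, N m; "width": finger opening in mm; "gripper_force": force on a finger pad.
Only numpy, scipy, OpenCV 4.12 (cv2) and the standard library are available. Lean on these libraries where they do the work, as an engineer would, in place of code of your own. Each camera call takes 0.05 s, during which the arm holds its last target. There are 200 camera calls.

## Working session

There is one attempt and no reset: what is moved stays moved. The work goes in short steps, Python scripts to look and compute and a tool call to move; the robot and the scene stay as the last step left them, time stands still between calls to the robot, and variables do not carry over. Pictures are saved under pics/ and viewed, at most 10 in all, crops included, and the job is handed in when it is done.

Besides the shell and the picture viewer there is one more tool, called by a JSON object that holds its "name" and its "arguments", one argument or row to a line. carry_out: Moves the arm, as the interface text tells. Its arguments: {"type":"object","properties":{"deltas":{"type":"array"}},"required":["deltas"]}

```bash
mkdir -p pics; python3 - <<'E'
from cell import ctrl
import cv2
s=ctrl.read_state();print({k:s[k] for k in('clock','eef_pos','tool_rot','force','width')},ctrl.grip_depth)
for n in('scene','top'):
    cv2.imwrite(f'pics/{n}0.png',ctrl.get_image(n)[:,:,::-1]);print(n,ctrl.calibration(n))
E
```

```text
{'clock': 0.0, 'eef_pos': array([221.89409837, 610.27904793, 230.37550281]), 'tool_rot': array([-3.13966347e+00,  8.18862783e-07,  2.79279841e+00]), 'force': array([0.51343462, 0.18866542, 0.79597234]), 'width': 85.34793340404806} 18.700000000000003
scene {'mtx': array([[625.16443299,   0.        , 320.59201954],
       [  0.        , 625.16443299, 233.17874452],
       [  0.        ,   0.        ,   1.        ]]), 'R': array([[-0.49883532,  0.8666637 ,  0.00757356],
       [ 0.66640804,  0.38912965, -0.6359862 ],
       [-0.55413325, -0.3122053 , -0.77166327]]), 't': array([ 339.4726039 , -309.75375351, 1690.49553713])}
top {'mtx': array([[464.77429985,   0.        , 319.53315512],
       [  0.        , 464.77429985, 229.95377137],
       [  0.        ,   0.        ,   1.        ]]), 'R': array([[ 2.75529479e-02, -9.99620298e-01,  3.06914349e-04],
       [-9.91335677e-01, -2.73640400e-02, -1.28470949e-01],
       [ 1.28430567e-01,  3.23549824e-03, -9.91713225e-01]]), 't': array([ -89.56521766,  583.57504459, 1008.77388427])}
```

View pics/scene0.png

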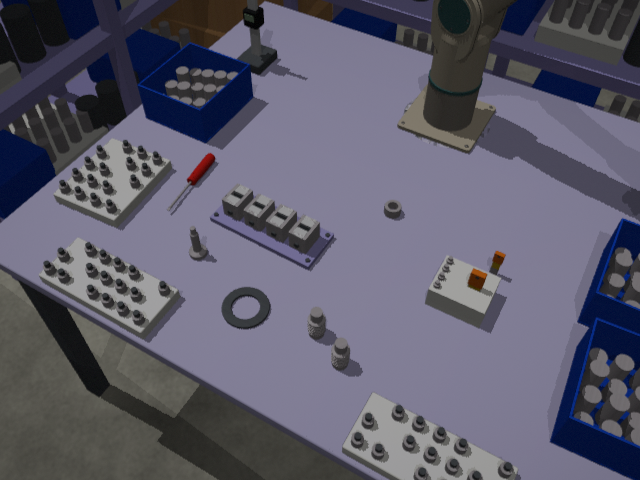

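View pics/top0.png

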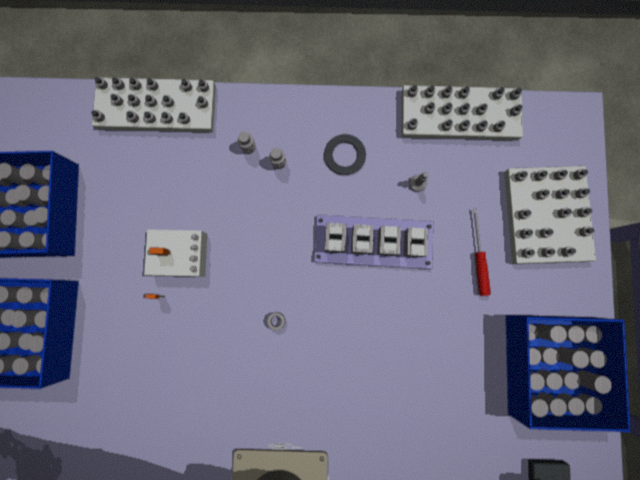

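The scene shows the foam with an orange grip standing in it at scene (478,280) / top (158,251), and a second, smaller orange grip outside the foam at scene (498,258) / top (152,296). The stand has heads at top (336..417, 240). The candidates for the blade are those two grips. By the description I choose the one in the foam, and check it in a crop.

```bash
cat > h.py <<'E'
import numpy as np,cv2
from cell import ctrl
def ray(n,uv,z,c=None):
    c=c or ctrl.calibration(n);K,R,t=c['mtx'],c['R'],c['t']
    d=R.T@np.linalg.solve(K,[uv[0],uv[1],1]);o=-R.T@t
    return (o+d*(z-o[2])/d[2]).round(1)
def proj(c,X): 
    return cv2.projectPoints(np.float64(X).reshape(-1,1,3),cv2.Rodrigues(c['R'])[0],c['t'],c['mtx'],None)[0].reshape(-1,2)
def blobs(m,amin=15):
    n,l,st,ce=cv2.connectedComponentsWithStats(m.astype(np.uint8))
    return [(ce[i],st[i],cv2.minAreaRect(np.argwhere(l==i)[:,::-1].astype(np.float32))) for i in range(1,n) if st[i,4]>=amin]
def orange(im):
    h=cv2.cvtColor(im,cv2.COLOR_RGB2HSV);return (h[...,0]>=5)&(h[...,0]<=20)&(h[...,1]>150)&(h[...,2]>90)
E
python3 - <<'E'
from h import *
im=cv2.imread('pics/top0.png')[:,:,::-1].copy()
for b in blobs(orange(im)): print(b, ray('top',b[0],95))
sc=cv2.imread('pics/scene0.png')
for b in blobs(orange(sc[:,:,::-1].copy())): print('scene',b[:2],ray('scene',b[0],87))
a=cv2.resize(im[220:310,135:215,::-1],(480,540),interpolation=2);
b=cv2.resize(sc[240:330,420:520],(320,288),interpolation=2);c=cv2.resize(im[205:280,310:440,::-1],(320,252)[:2],interpolation=2)
cv2.imwrite('pics/c1.png',np.hstack([a,np.vstack([b,c])]))
for k,uv in dict(f1=(145,276),f2=(200,276),f3=(202,231),f4=(148,231)).items(): print(k,ray('top',uv,55))
for u in (336,363,390,417): print(ray('top',(u,236),65))
for uv in((320,219),(316,261),(430,264),(432,223)): print(ray('top',uv,15))
E
```

```text
(array([156.41975309, 250.4691358 ]), array([150, 248,  14,   6,  81], dtype=int32), ((156.5, 250.5), (5.0, 13.0), 90.0)) [525.1 270.   95. ]
(array([150.41935484, 295.93548387]), array([146, 294,  10,   4,  31], dtype=int32), ((150.5, 295.5), (3.0, 9.0), 90.0)) [429.8 275.6  95. ]
scene (array([499.8, 253.8]), array([495, 251,  10,   7,  35], dtype=int32)) [443.1 288.5  87. ]
scene (array([478.975 , 273.3125]), array([472, 269,  15,  10,  80], dtype=int32)) [511.7 269.1  87. ]
f1 [471.6 305.   55. ]
f2 [474.9 184.9  55. ]
f3 [574.1 186.4  55. ]
f4 [570.8 305.9  55. ]
[ 569.9 -109.9   65. ]
[ 571.6 -169.    65. ]
[ 573.2 -228.1   65. ]
[ 574.8 -287.1   65. ]
[614.3 -73.7  15. ]
[517.2 -67.3  15. ]
[ 517.5 -327.2   15. ]
[ 612.1 -332.1   15. ]
```

View pics/c1.png

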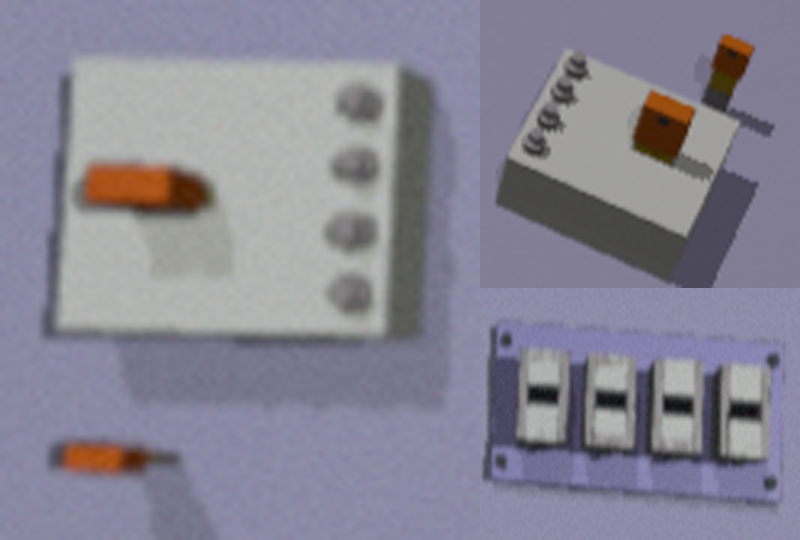

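The crop shows the larger blade in the foam, with its grip at top (156,250). The small one stands free at (150,296) and is the decoy. Foam size measures 120 x 100 mm and slot pitch 59 mm, so the readings are plausible. Moving above the blade.

{"name": "carry_out", "arguments": {
  "deltas": [0,0,0,-0.0334,-0.0184,0,-1,0,0,0,-0.0334,-0.0184,0,-1,0,0,0,-0.0334,-0.0184,0,-1,0,0,0,-0.0334,-0.0184,0,-1,0,0,0,-0.0334,-0.0184,0,-1,0,0,0,-0.0334,-0.0184,0,-1,0,0,0,-0.0334,-0.0184,0,-1,0,0,0,-0.0334,-0.0184,0,-1,0,0,0,-0.0334,-0.0184,0,-1,0,0,0,-0.0334,-0.0184,0,-1,0,0,0,-0.0334,-0.0184,0,-1,0,0,0,-0.0334,-0.0184,0,-1]
}}

```text
clock: 1.6
eef_pos: [523.8, 265.3, 231.0]
tool_rot: [-3.141, -0.001, 2.793]
force: [-0.6, 0.2, 0.2]
width: 85.2
gripper_force: 0.0
```

{"name": "carry_out", "arguments": {
  "deltas": [0,0,8.6,0,0,0,-1,0,0,8.6,0,0,0,-1,0,0,8.6,0,0,0,-1,0,0,8.6,0,0,0,-1,0,0,8.6,0,0,0,-1,0,0,8.6,0,0,0,-1,0,0,8.6,0,0,0,-1,0,0,8.6,0,0,0,-1,0,0,0,0,0,0,-1,0,0,0,0,0,0,-1]
}}

```text
clock: 2.85
eef_pos: [523.1, 266.4, 231.1]
tool_rot: [-3.141, 0.0, 1.595]
force: [-0.5, 0.1, 0.6]
width: 85.5
gripper_force: 0.0
```

```bash
python3 - <<'E'
from h import *
s=ctrl.read_state();print(s['clock'],s['eef_pos'],s['tool_rot'],s['qpos'],s['force'])
c=ctrl.calibration('wrist');im=ctrl.get_image('wrist');np.savez('w1.npz',im=im,**c)
cv2.imwrite('pics/w1.png',im[:,:,::-1])
for b in blobs(orange(im),60): print(b, ray('wrist',b[0],105,c))
E
```

```text
2.85 [523.13762806 266.43323227 231.09411999] [-3.14115917e+00  1.48579993e-04  1.59461346e+00] [-0.76071097  0.56297441  0.38129288  1.70637688 -0.25208159  0.92131759
 -0.25539984] [-0.51136957  0.14420404  0.56317399]
(array([215.65306122, 189.72653061]), array([210, 178,  12,  24, 245], dtype=int32), ((215.64479064941406, 189.54075622558594), (23.402055740356445, 10.274073600769043), 87.27368927001953)) [440.2 293.4 105. ]
(array([326.039801  , 220.56218905]), array([318, 203,  17,  36, 603], dtype=int32), ((326.0, 220.5), (35.0, 16.0), 90.0)) [525.5 271.1 105. ]
```

View pics/w1.png

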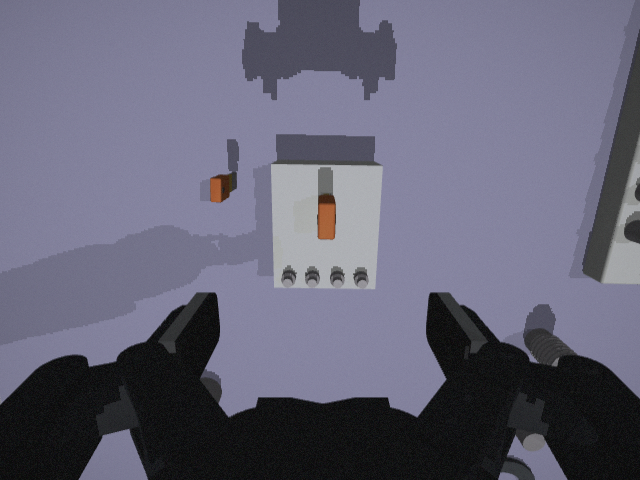

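The wrist view shows the blade grip at (326,217) on the foam (top corners about (272,165), (382,165), (376,288), (275,289)), with the small decoy at (220,188).

```bash
python3 - <<'E'
from h import *
d=np.load('w1.npz');c={k:d[k] for k in('mtx','R','t')};im=d['im']
print('cam',-c['R'].T@c['t'])
for uv in((272,165),(382,164),(376,288),(275,289)): print(ray('wrist',uv,55,c))
# model points: grip box at guess
for X in([522.5,265.5],):
    P=[[X[0]+a*7,X[1]+b*15,z] for z in(105,65) for a,b in((-1,-1),(1,-1),(1,1),(-1,1))]
    print(proj(c,P).round(0).tolist())
for r in range(188,246,3): print(r,im[r,326],end=';')
g=orange(im); print([ (r,np.flatnonzero(g[r,300:350])[[0,-1]]+300) for r in range(206,238,5)])
E
```

```text
cam [521.10758434 337.06993593 373.2580032 ]
[476.7 308.6  55. ]
[574.7 311.8  55. ]
[577.4 191.6  55. ]
[477.8 188.1  55. ]
[[313.0, 245.0], [330.0, 246.0], [332.0, 209.0], [314.0, 209.0], [314.0, 232.0], [329.0, 232.0], [330.0, 200.0], [315.0, 199.0]]
188 [109 111 109];191 [106 107 107];194 [65 52 31];197 [64 34 21];200 [67 38 22];203 [98 52 28];206 [166  95  57];209 [167  97  56];212 [167  98  58];215 [165  96  56];218 [166  97  57];221 [166  98  58];224 [165  98  57];227 [167  98  58];230 [164  95  56];233 [168 101  61];236 [163  95  55];239 [145 130 127];242 [173 175 179];245 [173 175 178];[(206, array([319, 334])), (211, array([318, 334])), (216, array([318, 334])), (221, array([318, 334])), (226, array([318, 334])), (231, array([318, 334])), (236, array([318, 334]))]
```

Grip top centre is at (525.7, 270.7) at z 105, consistent with the foam slot (526, 270). Descending.

{"name": "carry_out", "arguments": {
  "deltas": [0,0,0,0.004,0.0026,0,-1,0,0,0,0,0,0.025,-1,0,0,0,0,0,0.03,-1,0,0,0,0,0,0.03,-1,0,0,0,0,0,0.03,-1,0,0,0,0,0,0.022,-1,0,0,0,0,0,0.015,-1,0,0,0,0,0,0.01,-1,0,0,0,0,0,0,-1]
}}

```text
clock: 4.03
eef_pos: [525.7, 270.4, 69.0]
tool_rot: [-3.141, 0.0, 1.592]
force: [-0.7, -0.1, -0.4]
width: 85.5
gripper_force: 0.0
```

{"name": "carry_out", "arguments": {
  "deltas": [0,0,0,0,0,0,0,0,0,0,0,0,0,0.4,0,0,0,0,0,0,0.6,0,0,0,0,0,0,0.7,0,0,0,0,0,0,0.8,0,0,0,0,0,0,1,0,0,0,0,0,0,1,0,0,0,0,0,0,1]
}}

```text
clock: 5.03
eef_pos: [526.0, 270.5, 69.6]
tool_rot: [3.141, -0.0, 1.592]
force: [-0.9, 0.4, 5.3]
width: 13.1
gripper_force: 58.6
```

Gripped. Lifting straight up.

{"name": "carry_out", "arguments": {
  "deltas": [0,0,0,0,0,-0.003,1,0,0,0,0,0,-0.006,1,0,0,0,0,0,-0.01,1,0,0,0,0,0,-0.015,1,0,0,0,0,0,-0.02,1,0,0,0,0,0,-0.02,1,0,0,0,0,0,-0.02,1,0,0,0,0,0,-0.02,1,0,0,0,0,0,-0.016,1,0,0,0,0,0,0,1,0,0,0,0,0,0,1]
}}

```text
clock: 6.4
eef_pos: [525.3, 270.3, 198.9]
tool_rot: [-3.141, 0.0, 1.592]
force: [-1.2, -0.9, -1.5]
width: 13.6
gripper_force: 58.4
```

```bash
python3 - <<'E'
from h import *
s=ctrl.read_state();print(s['clock'],s['eef_pos'],s['tool_rot'],s['qpos'],s['force'],s['width'])
c=ctrl.calibration('wrist');im=ctrl.get_image('wrist');np.savez('w2.npz',im=im,**c)
cv2.imwrite('pics/w2.png',im[:,:,::-1])
E
```

```text
6.4 [525.34322738 270.32535657 198.85043647] [-3.14061223e+00  3.46291881e-04  1.59211620e+00] [-0.75401813  0.60604359  0.36818093  1.72999003 -0.27463701  0.85762622
 -0.24315068] [-1.22378926 -0.938583   -1.45481927] 13.550122909735853
```

View pics/w2.png

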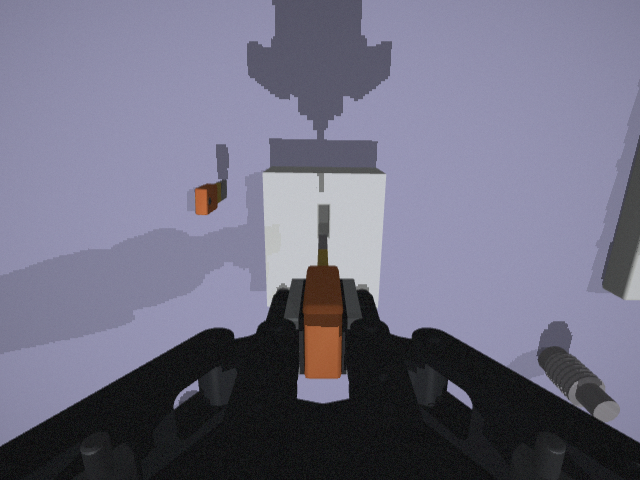

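The blade is held upright. Its grip top face spans (305–340, 313–377), the leaf shows below at (322,245), and the empty foam slot is at (323,220). Working out the blade's offset in hand, then moving to the stand.

```bash
python3 - <<'E'
from h import *
d=np.load('w2.npz');c={k:d[k] for k in('mtx','R','t')};im=d['im']
T=np.array([525.34,270.33,198.85]);tip=T[2]-64.6
print('cam',-c['R'].T@c['t'])
for r in range(260,390,4): print(r,im[r,323].tolist(),end=' ')
print()
for r in (290,345,370): print(r,[(u,int(im[r,u,0]),int(im[r,u,2])) for u in list(range(298,312,2))+list(range(334,350,2))])
def box(hx,hy,z,dx=0,dy=0):
    y=1.592-np.pi/2;e=np.array([np.cos(y),np.sin(y)]);f=np.array([-e[1],e[0]])
    return [np.r_[T[:2]+(dx+a*hx)*e+(dy+b*hy)*f,tip+z] for a,b in((-1,-1),(1,-1),(1,1),(-1,1))]
print('top',proj(c,box(7,15,100)).round(1).tolist());print('bot',proj(c,box(7,15,60)).round(1).tolist())
print('leaf tip',proj(c,box(1.5,11,0)).round(1).tolist())
im2=cv2.resize(im[225:385,280:365,::-1],(318,600),interpolation=2);cv2.imwrite('pics/c2.png',im2)
E
```

```text
cam [523.57853756 341.01152878 341.02934043]
260 [76, 67, 33] 264 [66, 58, 24] 268 [74, 47, 30] 272 [71, 42, 21] 276 [73, 43, 23] 280 [73, 44, 26] 284 [77, 46, 29] 288 [74, 45, 30] 292 [71, 36, 19] 296 [73, 41, 21] 300 [74, 43, 26] 304 [83, 49, 28] 308 [102, 58, 33] 312 [106, 59, 31] 316 [86, 52, 34] 320 [86, 51, 33] 324 [84, 49, 28] 328 [167, 100, 60] 332 [168, 100, 60] 336 [169, 100, 61] 340 [168, 101, 61] 344 [168, 98, 60] 348 [166, 98, 57] 352 [166, 97, 58] 356 [164, 95, 55] 360 [162, 91, 53] 364 [163, 95, 56] 368 [165, 95, 58] 372 [163, 93, 55] 376 [160, 91, 55] 380 [150, 148, 178] 384 [150, 149, 180] 388 [149, 148, 178] 
290 [(298, 54, 58), (300, 60, 64), (302, 24, 21), (304, 33, 29), (306, 71, 29), (308, 73, 29), (310, 74, 23), (334, 76, 26), (336, 76, 29), (338, 76, 28), (340, 70, 19), (342, 11, 19), (344, 57, 61), (346, 59, 64), (348, 61, 63)]
345 [(298, 11, 11), (300, 45, 48), (302, 50, 53), (304, 65, 28), (306, 149, 55), (308, 164, 57), (310, 165, 58), (334, 166, 57), (336, 163, 56), (338, 149, 50), (340, 130, 43), (342, 36, 36), (344, 44, 49), (346, 22, 25), (348, 24, 24)]
370 [(298, 54, 58), (300, 54, 55), (302, 40, 42), (304, 60, 26), (306, 140, 43), (308, 159, 53), (310, 160, 53), (334, 161, 54), (336, 161, 54), (338, 142, 46), (340, 125, 38), (342, 47, 46), (344, 42, 45), (346, 89, 94), (348, 19, 23)]
top [[303.9, 381.0], [342.8, 381.0], [344.3, 305.6], [302.6, 305.6]]
bot [[308.3, 323.2], [338.1, 323.2], [339.0, 263.2], [307.5, 263.2]]
leaf tip [[320.7, 268.0], [325.5, 268.0], [325.5, 234.5], [320.6, 234.5]]
```

{"name": "carry_out", "arguments": {
  "deltas": [0,0,0,-0.02,0.001,0,1,0,0,0,-0.045,0.003,0,1,0,0,0,-0.05,0.0034,0,1,0,0,0,-0.05,0.0034,0,1,0,0,0,-0.05,0.0034,0,1,0,0,0,-0.05,0.0034,0,1,0,0,0,-0.05,0.0034,0,1,0,0,0,-0.05,0.0034,0,1,0,0,0,-0.05,0.0034,0,1,0,0,0,-0.05,0.0034,0,1,0,0,0,-0.045,0.003,0,1,0,0,0,-0.02,0.001,0,1]
}}

```text
clock: 7.95
eef_pos: [570.1, -263.6, 198.9]
tool_rot: [-3.14, 0.002, 1.587]
force: [0.1, -0.4, -0.5]
width: 13.5
gripper_force: 58.4
```

{"name": "carry_out", "arguments": {
  "deltas": [0,0,0,0,0,0,1,0,0,0,0,0,0,1,0,0,0,0,0,0,1]
}}

```text
clock: 8.32
eef_pos: [572.7, -256.2, 199.2]
tool_rot: [-3.141, -0.001, 1.595]
force: [1.0, -0.2, -1.2]
width: 13.3
gripper_force: 58.4
```

```bash
python3 - <<'E'
from h import *
s=ctrl.read_state();print(s['clock'],s['eef_pos'],s['tool_rot'],s['qpos'],s['force'],s['width'])
c=ctrl.calibration('wrist');im=ctrl.get_image('wrist');np.savez('w3.npz',im=im,T=s['eef_pos'],**c)
cv2.imwrite('pics/w3.png',im[:,:,::-1])
E
```

```text
8.325 [ 572.66794985 -256.24710786  199.19935201] [-3.14143689e+00 -1.47267707e-03  1.59501238e+00] [ 0.17786239  0.65124307  0.331636    1.62434748 -0.25435385  0.90953482
  0.62788519] [ 0.95246783 -0.19627177 -1.1613993 ] 13.272302807258058
```

View pics/w3.png

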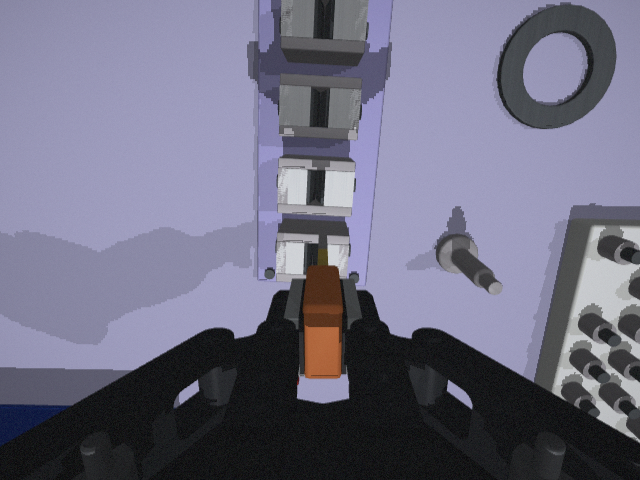

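The four heads run up the image: slot4 near (315,255), slot3 (316,187), slot2 (320,106), slot1 (324,15), with the stem at (470,260). Measuring the slots in a magnified crop.

```bash
python3 - <<'E'
from h import *
d=np.load('w3.npz');c={k:d[k] for k in('mtx','R','t')};im=d['im']
a=im[65:225,265:375,::-1];a=cv2.resize(a,None,fx=3.7,fy=3.7,interpolation=2);cv2.imwrite('pics/c3.png',a)
for r in (90,106,122,178,188,198,245): print(r,''.join(f'{int(x):4d}' for x in im[r,296:342,1]))
for col in (300,345): print(col,[int(x) for x in im[65:225,col,1]])
E
```

```text
90  119 120 120 120 121 121 119 122 120 122 122 119 118 119 121  51  49  43  37  34  34  46  54  52  54  50  56  51  48  33  42  52  53  42 121 125 123 123 122 118 121 122 121 122 124 124
106  120 119 119 118 119 120 120 121 122 119 121 122 118 124  74  48  48  47  38  39  41  29  26  33  37  30  35  31  35  32  49  40  39 106 123 121 119 116 116 122 118 119 118 119 119 122
122  119 119 119 118 118 117 117 119 121 119 119 117 119  94  52  48  48  35  35  38  38  19  26  31  29  28  27  32  33  52  38  33  95 119 120 120 115 119 117 120 117 121 118 118 119 118
178  203 206 207 205 207 208 209 206 206 207 208 112  80  75  63  46  40  38  38  33  39  37  37  28  26  33  49  37  34 170 210 209 209 206 206 208 207 209 209 209 208 211 211 208 209 207
188  208 211 205 208 207 209 209 208 210 210 175  83  79  79  42  39  42  45  25  27  37  37  37  31  35  43  37  34 119 206 210 212 207 207 208 205 208 210 209 208 210 211 208 211 210 206
198  208 210 205 210 209 211 209 208 208 210 112  76  76  60  45  42  35  26  21  57  32  34  34  32  39  73  79  70 209 209 210 211 205 208 206 208 209 207
[... 1008 characters left out ...]
84, 86, 92, 99, 99, 99, 98, 99, 97, 94, 94, 96, 87, 90, 119, 123, 122, 123, 122, 124, 123, 122, 122, 124, 121, 122, 122, 123, 121, 122, 123, 123, 122, 121, 122, 120, 120, 123, 123, 125, 119, 120, 121, 116, 120, 120, 123, 121, 120, 118, 120, 121, 119, 108, 98, 97, 97, 98, 93, 94, 96, 93, 93, 88, 69, 69, 84, 87, 87, 89, 85, 87, 86, 85, 87, 87, 83, 85, 85, 86, 83, 86, 76, 62, 63, 65, 102, 150, 159, 160, 161, 161, 161, 161, 163, 160, 128, 192, 208, 210, 211, 208, 210, 210, 209, 211, 207, 209, 210, 210, 207, 209, 209, 208, 208, 207, 208, 207, 206, 207, 207, 208, 208, 208, 208, 208, 209, 210, 210, 210, 209, 211, 147, 157, 163, 164, 164, 165, 168, 171, 173, 141, 149, 154, 160, 155, 140, 83, 63, 63]
```

View pics/c3.png

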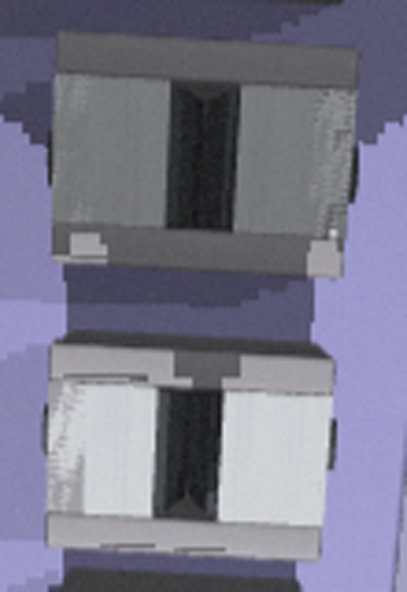

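```bash
python3 - <<'E'
from h import *
d=np.load('w3.npz');c={k:d[k] for k in('mtx','R','t')};im=d['im'];T=d['T']
r=lambda u,v,z=65:ray('wrist',(u,v),z,c)
print('slot2 L/R',r(310.4,106),r(329.2,106),'top/bot',r(320.5,86.6),r(318.8,127.7))
print('slot3 L/R',r(306.4,188),r(324.4,188),'t/b',r(316,169.9),r(314.8,205.5))
print('head2 corners',r(280,73.5),r(361.5,78),r(357.5,139.5),r(279.3,135.5)); print('head3',r(278.5,158),r(355,162),r(351.5,216),r(278,212.5))
tip=T[2]-64.6
y=T*0; from math import *
ya=1.595-pi/2; e=np.array([cos(ya),sin(ya)]); f=np.array([-e[1],e[0]])
P=[np.r_[T[:2]+a*e+b*f,tip+z] for z,a,b in((100,-7,15),(100,7,15),(60,-7,15),(60,7,15),(30,-2.5,12),(30,2.5,12))]
print(proj(c,P).round(1).tolist())
for row in (250,262,275,300): print(row,im[row,300:346].tolist()[::2] if row>270 else im[row,314:334].tolist())
E
```

```text
slot2 L/R [ 561.2 -166.4   65. ] [ 575.1 -166.    65. ] top/bot [ 568.4 -152.8   65. ] [ 567.7 -181.6   65. ]
slot3 L/R [ 558.9 -227.3   65. ] [ 573.1 -227.    65. ] t/b [ 566.2 -213.    65. ] [ 565.8 -241.2   65. ]
head2 corners [ 538.9 -144.8   65. ] [ 598.  -146.3   65. ] [ 597.3 -189.4   65. ] [ 538. -188.   65.]
head3 [ 537.2 -204.7   65. ] [ 596.3 -206.3   65. ] [ 595.6 -249.    65. ] [ 536.3 -247.6   65. ]
[[302.7, 305.4], [344.4, 305.4], [307.6, 263.2], [339.0, 263.2], [318.4, 248.5], [327.9, 248.5]]
250 [[34, 38, 40], [39, 39, 40], [35, 35, 40], [34, 38, 39], [76, 67, 35], [76, 67, 29], [77, 67, 31], [74, 63, 27], [80, 70, 36], [79, 68, 33], [76, 65, 30], [81, 71, 36], [81, 69, 38], [141, 137, 120], [205, 209, 212], [208, 210, 213], [207, 210, 215], [208, 211, 215], [206, 207, 213], [207, 210, 214]]
262 [[28, 27, 32], [28, 31, 37], [28, 32, 34], [55, 52, 37], [73, 63, 32], [69, 59, 25], [73, 63, 30], [73, 63, 30], [75, 66, 31], [75, 64, 33], [72, 62, 26], [75, 65, 32], [79, 70, 38], [77, 65, 30], [205, 208, 212], [206, 209, 213], [209, 211, 214], [207, 210, 214], [206, 208, 214], [209, 212, 215]]
275 [[168, 166, 171], [167, 166, 172], [154, 152, 158], [93, 72, 63], [78, 48, 30], [80, 44, 26], [75, 42, 21], [79, 44, 30], [79, 48, 31], [78, 45, 29], [79, 48, 31], [75, 41, 21], [79, 45, 27], [81, 48, 30], [81, 49, 33], [76, 40, 25], [76, 41, 23], [78, 45, 29], [78, 44, 26], [76, 43, 22], [174, 171, 177], [179, 176, 184], [176, 173, 181]]
300 [[52, 53, 54], [19, 21, 22], [75, 45, 29], [77, 42, 21], [79, 48, 27], [80, 46, 27], [79, 49, 31], [79, 43, 28], [81, 47, 29], [77, 46, 27], [80, 49, 30], [80, 46, 28], [77, 43, 21], [77, 43, 25], [76, 43, 21], [76, 39, 21], [78, 46, 29], [78, 46, 27], [82, 49, 33], [82, 48, 33], [81, 48, 33], [38, 29, 24], [17, 15, 15]]
```

Heads measure 59 x 43 mm with 60 mm pitch at stand yaw about -1.5°: slot2 (568.1,-167.1), slot3 (566.2,-227.0). Aligning over slot3 and lowering the tip to about 10 mm above the head.

{"name": "carry_out", "arguments": {
  "deltas": [0,0,1.4,0,0,0,1,0,0,1.4,0,0,0,1,0,0,0,0.015,-0.0035,0,1,0,0,0,0.0145,-0.0034,0,1,0,0,0,0,0,0.02,1,0,0,0,0,0,0.02,1,0,0,0,0,0,0.014,1,0,0,0,0,0,0.006,1,0,0,0,0,0,0,1,0,0,0,0,0,0,1]
}}

```text
clock: 9.62
eef_pos: [566.6, -229.3, 139.9]
tool_rot: [3.14, 0.0, 1.543]
force: [0.0, 0.3, -0.8]
width: 13.3
gripper_force: 58.5
```

```bash
python3 - <<'E'
from h import *
s=ctrl.read_state();print(s['clock'],s['eef_pos'],s['tool_rot'],s['qpos'][-1],s['force'],s['width'])
c=ctrl.calibration('wrist');im=ctrl.get_image('wrist');np.savez('w4.npz',im=im,T=s['eef_pos'],**c)
a=im[90:300,250:400,::-1];cv2.imwrite('pics/c4.png',cv2.resize(a,None,fx=2.8,fy=2.8,interpolation=2))
E
```

```text
9.625 [ 566.6199567  -229.27876914  139.91595087] [3.14046314e+00 4.18260672e-04 1.54298840e+00] 0.5808765970964681 [ 0.02323795  0.3269755  -0.84030742] 13.318551464905076
```

View pics/c4.png

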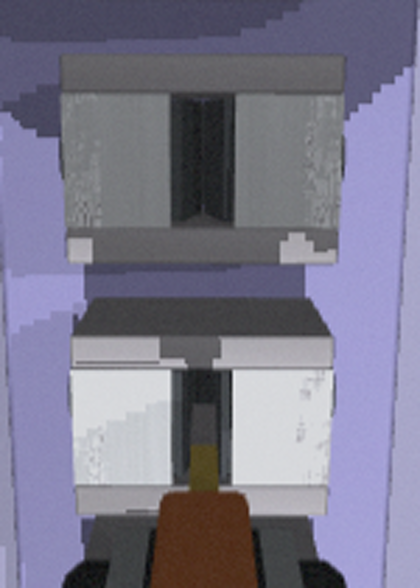

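The crop shows slot3's mouth (crop x 172–232, y 368–487) with the leaf over it (x 191–217, tip's front edge at y 403). The leaf is centred in x and aligned in yaw. Checking y.

```bash
python3 - <<'E'
from h import *
d=np.load('w4.npz');c={k:d[k] for k in('mtx','R','t')};im=d['im'];T=d['T']
r=lambda x,y,z:ray('wrist',(250+x/2.8,90+y/2.8),z,c)
print('slot3 ends',r(202,368,65),r(202,487,65),'LR',r(173,440,65),r(232,440,65))
print('slot2 ends',r(203,93,65),r(203,227,65),r(171,160,65),r(235,160,65))
print('tip front',r(204,403,T[2]-64.6),'LR',r(192,425,T[2]-50),r(217,425,T[2]-50)); print('yellow',r(204,444,T[2]-34.6))
print([ (r_,im[r_,323].tolist()) for r_ in range(216,256,2)])
print('grip',r(158,495,T[2]-4.6),r(250,495,T[2]-4.6))
E
```

```text
slot3 ends [ 566.6 -212.6   65. ] [ 565.8 -241.5   65. ] LR [ 559.4 -229.7   65. ] [ 573.1 -230.    65. ]
slot2 ends [ 568.5 -153.1   65. ] [ 567.7 -181.    65. ] [ 561.3 -166.6   65. ] [ 575. -167.   65.]
tip front [ 566.9 -218.    75.3] LR [ 564.4 -218.4   89.9] [ 569.5 -218.5   89.9]
yellow [ 566.8 -217.4  105.3]
[(216, [95, 94, 98]), (218, [95, 93, 97]), (220, [94, 93, 97]), (222, [40, 43, 44]), (224, [34, 34, 38]), (226, [34, 36, 40]), (228, [36, 39, 39]), (230, [33, 31, 33]), (232, [35, 38, 42]), (234, [55, 58, 58]), (236, [63, 62, 66]), (238, [65, 63, 64]), (240, [65, 65, 66]), (242, [65, 62, 64]), (244, [70, 68, 70]), (246, [62, 59, 61]), (248, [68, 66, 57]), (250, [79, 67, 32]), (252, [80, 67, 33]), (254, [82, 70, 34])]
grip [ 559.5 -215.8  135.3] [ 574.2 -216.2  135.3]
```

{"name": "carry_out", "arguments": {
  "deltas": [0,0,0,0.0022,-0.0007,0,1,0,0,0,0,0,0,1,0,0,0,0,0,0.006,1,0,0,0,0,0,0.006,1,0,0,0,0,0,0.006,1,0,0,0,0,0,0.006,1,0,0,0,0,0,0,1,0,0,0,0,0,0,1]
}}

```text
clock: 10.68
eef_pos: [565.8, -226.9, 115.3]
tool_rot: [3.141, 0.0, 1.543]
force: [1.8, 0.4, -1.4]
width: 13.2
gripper_force: 58.4
```

{"name": "carry_out", "arguments": {
  "deltas": [0,0,0,0,0,0.001,1,0,0,0,0,0,0.001,1,0,0,0,0,0,0.001,1,0,0,0,0,0,0.001,1,0,0,0,0,0,0,1,0,0,0,0,0,0,1]
}}

```text
clock: 11.42
eef_pos: [566.1, -227.1, 112.1]
tool_rot: [3.14, 0.0, 1.543]
force: [1.6, 0.0, 6.1]
width: 13.0
gripper_force: 59.7
```

{"name": "carry_out", "arguments": {
  "deltas": [0,0,0,0,0,0.001,1,0,0,0,0,0,0,1,0,0,0,0,0,0,1]
}}

```text
clock: 11.8
eef_pos: [566.1, -227.2, 111.4]
tool_rot: [3.14, 0.0, 1.543]
force: [0.8, 1.0, 7.5]
width: 13.4
gripper_force: 60.1
```

{"name": "carry_out", "arguments": {
  "deltas": [0,0,0,0,0,0.001,1,0,0,0,0,0,0,1,0,0,0,0,0,0,1]
}}

```text
clock: 12.18
eef_pos: [566.2, -227.3, 110.8]
tool_rot: [3.14, 0.0, 1.543]
force: [-0.0, 1.5, 10.9]
width: 13.2
gripper_force: 60.5
```

Slot3 reads 11 N at 19 mm and climbs steeply, so it is too tight. Withdrawing and going to slot2.

{"name": "carry_out", "arguments": {
  "deltas": [0,0,0,0,0,-0.005,1,0,0,0,0,0,-0.01,1,0,0,0,0,0,-0.01,1,0,0,0,0,0,-0.005,1,0,0,0,0.015,0,0,1,0,0,0,0.02,0,0,1,0,0,0,0.015,0,0,1,0,0,0,0.01,0,0,1,0,0,0,0,0,0,1,0,0,0,0,0,0,1,0,0,0,0,0,0,1]
}}

```text
clock: 13.55
eef_pos: [567.1, -167.8, 139.3]
tool_rot: [3.142, 0.001, 1.542]
force: [0.2, 0.4, -1.2]
width: 13.0
gripper_force: 59.4
```

```bash
python3 - <<'E'
from h import *
s=ctrl.read_state();print(s['clock'],s['eef_pos'],s['tool_rot'],s['force'],s['width'])
c=ctrl.calibration('wrist');im=ctrl.get_image('wrist');np.savez('w5.npz',im=im,T=s['eef_pos'],**c)
print([(r,int(im[r,323,0]),int(im[r,323,2])) for r in range(214,258,2)])
for r in(228,240,254): print(r,[int(x) for x in im[r,305:342,1]])
E
```

```text
13.55 [ 567.07833651 -167.76749639  139.33026889] [3.14150743e+00 5.70811207e-04 1.54188584e+00] [ 0.1728199   0.37155593 -1.16916794] 13.03768731620683
[(214, 98, 99), (216, 98, 101), (218, 96, 97), (220, 96, 100), (222, 93, 96), (224, 53, 54), (226, 28, 34), (228, 31, 32), (230, 29, 37), (232, 40, 43), (234, 53, 55), (236, 68, 67), (238, 65, 66), (240, 63, 65), (242, 67, 66), (244, 66, 67), (246, 62, 62), (248, 69, 58), (250, 79, 30), (252, 82, 39), (254, 79, 31), (256, 80, 35)]
228 [216, 215, 215, 215, 214, 215, 215, 214, 150, 85, 72, 51, 41, 39, 38, 37, 31, 29, 30, 37, 36, 40, 41, 42, 42, 35, 59, 82, 80, 42, 164, 214, 214, 215, 214, 215, 213]
240 [200, 204, 204, 205, 200, 203, 201, 202, 140, 75, 69, 37, 42, 50, 65, 62, 62, 62, 63, 65, 61, 63, 45, 45, 37, 38, 63, 85, 71, 38, 180, 214, 215, 214, 215, 214, 215]
254 [203, 205, 205, 206, 206, 203, 203, 204, 165, 76, 72, 81, 62, 68, 68, 69, 68, 67, 69, 69, 73, 69, 64, 42, 37, 38, 72, 73, 69, 40, 215, 215, 215, 215, 214, 215, 215]
```

{"name": "carry_out", "arguments": {
  "deltas": [0,0,0,0.0006,0.0007,0,1,0,0,0,0,0,0,1,0,0,0,0,0,0.006,1,0,0,0,0,0,0.006,1,0,0,0,0,0,0.006,1,0,0,0,0,0,0.006,1,0,0,0,0,0,0,1,0,0,0,0,0,0,1]
}}

```text
clock: 14.6
eef_pos: [567.9, -166.2, 115.3]
tool_rot: [-3.141, -0.0, 1.543]
force: [-0.9, -0.1, -0.8]
width: 13.4
gripper_force: 59.4
```

{"name": "carry_out", "arguments": {
  "deltas": [0,0,0,0,0,0.001,1,0,0,0,0,0,0.001,1,0,0,0,0,0,0.001,1,0,0,0,0,0,0.001,1,0,0,0,0,0,0,1,0,0,0,0,0,0,1]
}}

```text
clock: 15.35
eef_pos: [568.0, -166.3, 111.4]
tool_rot: [3.141, 0.0, 1.543]
force: [-0.0, -1.0, 1.8]
width: 13.4
gripper_force: 59.9
```

Slot2 reads about 2.5 N at 18 mm, which is promising. Going on gently.

{"name": "carry_out", "arguments": {
  "deltas": [0,0,0,0,0,0.001,1,0,0,0,0,0,0.001,1,0,0,0,0,0,0,1,0,0,0,0,0,0,1]
}}

```text
clock: 15.85
eef_pos: [568.1, -166.3, 109.4]
tool_rot: [3.141, 0.0, 1.543]
force: [-0.8, -0.7, 4.7]
width: 13.0
gripper_force: 60.3
```

{"name": "carry_out", "arguments": {
  "deltas": [0,0,0,0,0,0.001,1,0,0,0,0,0,0.001,1,0,0,0,0,0,0,1,0,0,0,0,0,0,1]
}}

```text
clock: 16.35
eef_pos: [568.1, -166.4, 107.6]
tool_rot: [3.141, 0.0, 1.543]
force: [0.9, -0.3, 6.4]
width: 13.3
gripper_force: 60.6
```

{"name": "carry_out", "arguments": {
  "deltas": [0,0,0,0,0,0.001,1,0,0,0,0,0,0.001,1,0,0,0,0,0,0,1,0,0,0,0,0,0,1]
}}

```text
clock: 16.85
eef_pos: [568.2, -166.4, 105.9]
tool_rot: [3.141, 0.0, 1.543]
force: [-0.5, -0.4, 8.5]
width: 13.1
gripper_force: 61.0
```

{"name": "carry_out", "arguments": {
  "deltas": [0,0,0,0,0,0.001,1,0,0,0,0,0,0.001,1,0,0,0,0,0,0,1,0,0,0,0,0,0,1]
}}

```text
clock: 17.35
eef_pos: [568.3, -166.5, 104.3]
tool_rot: [3.141, 0.0, 1.543]
force: [-1.0, 0.3, 11.4]
width: 13.3
gripper_force: 61.3
```

{"name": "carry_out", "arguments": {
  "deltas": [0,0,0,0,0,0.001,1,0,0,0,0,0,0,1,0,0,0,0,0,0,1]
}}

```text
clock: 17.73
eef_pos: [568.2, -166.5, 102.9]
tool_rot: [3.141, 0.0, 1.543]
force: [-0.6, -1.0, 8.3]
width: 13.0
gripper_force: 60.8
```

Past the ramp (26.7 mm) the push fell to a steady drag of about 9 N, so slot2 is the correct head. Pushing on to about 30.5 mm.

{"name": "carry_out", "arguments": {
  "deltas": [0,0,0,0,0,0.001,1,0,0,0,0,0,0.001,1,0,0,0,0,0,0,1,0,0,0,0,0,0,1]
}}

```text
clock: 18.23
eef_pos: [568.2, -166.5, 100.8]
tool_rot: [3.141, 0.0, 1.543]
force: [-1.1, -0.2, 7.3]
width: 13.3
gripper_force: 60.7
```

{"name": "carry_out", "arguments": {
  "deltas": [0,0,0,0,0,0.001,1,0,0,0,0,0,0.001,1,0,0,0,0,0,0,1,0,0,0,0,0,0,1]
}}

```text
clock: 18.73
eef_pos: [568.2, -166.6, 98.9]
tool_rot: [3.141, 0.0, 1.543]
force: [0.4, -1.3, 7.8]
width: 13.4
gripper_force: 60.8
```

```bash
python3 - <<'E'
from h import *
im=ctrl.get_image('wrist');cv2.imwrite('pics/w6.png',cv2.resize(im[90:390,220:430,::-1],None,fx=2,fy=2,interpolation=2))
E
```

```text
(no output)
```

View pics/w6.png

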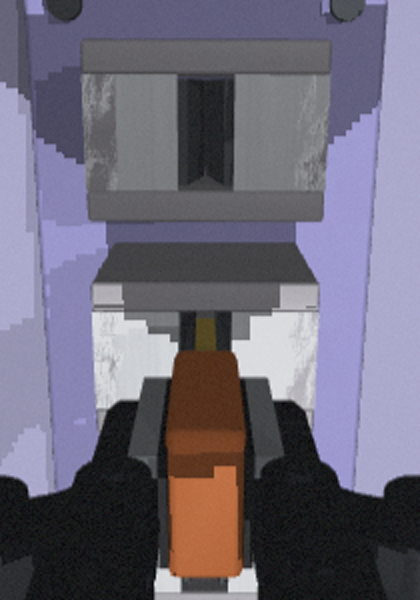

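The blade stands centred in slot2 with only yellow showing above the mouth (crop (205,335)); depth is 30.7 mm. Releasing and rising.

{"name": "carry_out", "arguments": {
  "deltas": [0,0,0,0,0,0,0.6,0,0,0,0,0,0,0.4,0,0,0,0,0,0,0,0,0,0,0,0,0,-0.5,0,0,0,0,0,0,-1,0,0,0,0,0,0,-1,0,0,0,0,0,0,-1,0,0,0,0,0,0,-1]
}}

```text
clock: 19.77
eef_pos: [567.9, -166.2, 98.3]
tool_rot: [-3.142, -0.0, 1.543]
force: [-0.7, -1.2, -0.4]
width: 85.7
gripper_force: 0.0
```

{"name": "carry_out", "arguments": {
  "deltas": [0,0,0,0,0,-0.01,-1,0,0,0,0,0,-0.02,-1,0,0,0,0,0,-0.03,-1,0,0,0,0,0,-0.03,-1,0,0,0,0,0,-0.03,-1,0,0,0,0,0,-0.01,-1,0,0,0,0,0,0,-1,0,0,0,0,0,0,-1,0,0,0,0,0,0,-1]
}}

```text
clock: 20.9
eef_pos: [567.3, -166.0, 227.1]
tool_rot: [-3.139, -0.0, 1.543]
force: [0.1, -0.1, -0.3]
width: 85.5
gripper_force: 0.0
```

```bash
python3 - <<'E'
from h import *
s=ctrl.read_state();print(s['clock'],s['eef_pos'],s['force'],s['width'])
c=ctrl.calibration('wrist');im=ctrl.get_image('wrist');cv2.imwrite('pics/w7.png',im[:,:,::-1])
for z in (130,135,140): print(z,[ (b[0].round(1),b[1][2:].tolist(),ray('wrist',b[0],z,c)) for b in blobs(orange(im),60)])
P=[[568.2+a*7,-166.8+b*15,z] for z in(134.3,) for a,b in((-1,-1),(1,-1),(1,1),(-1,1))];print(proj(c,P).round(1).tolist())
E
```

```text
20.9 [ 567.25500586 -165.97421346  227.09404882] [ 0.05592034 -0.1104496  -0.32814207] 85.4532495470065
130 [(array([324., 238.]), [19, 39, 740], array([ 567.8, -167. ,  130. ]))]
135 [(array([324., 238.]), [19, 39, 740], array([ 567.8, -165.5,  135. ]))]
140 [(array([324., 238.]), [19, 39, 740], array([ 567.9, -164. ,  140. ]))]
[[315.3, 259.9], [335.0, 259.4], [334.2, 218.3], [313.8, 218.9]]
```

View pics/w7.png

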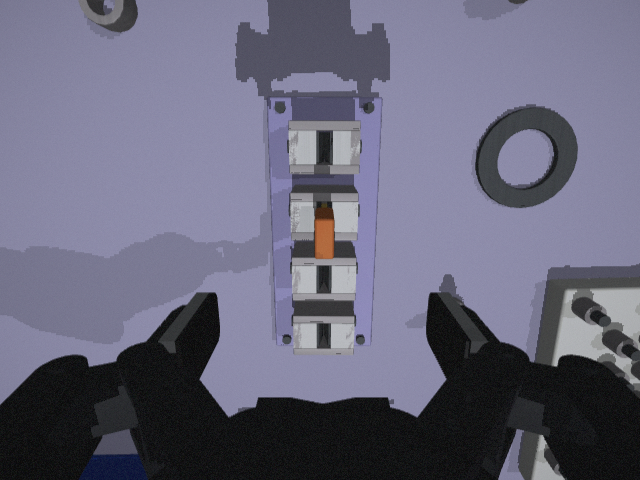

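The blade stands upright in slot2 (grip top centre (324,238), as predicted for 30.7 mm depth), and the gripper is clear. Handing in.

```bash
python3 -c "
from cell import ctrl
print(ctrl.finish_job())"
```

```text
the job is handed in; nothing more can be done
None
```

I handed the job in with the blade standing released in slot2, about 31 mm deep; that head gave a steady drag of about 8–9 N, and slot3 was too tight (about 11 N at 19 mm); slots 1 and 4 were not tried, and no verdict was shown.

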